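# Nest the clean sample cups in the carrying tray

### The job

The three colour-collared steel sample cups have dried in the stand: stack them upright, one nested in the other, in the carrying tray - blue at the bottom standing wholly on the round green pad, yellow fully seated in blue, and red fully seated in yellow. Lower each cup into place rather than dropping it, and leave the three bottles and the jar standing where they are.

Things in the scene. Friction and masses are not known exactly. Their poses are not given: they have to be found in the camera images.
- stand: Fixed drying stand: grey plate 110 (x) by 290 (y) by 10 mm; four white upright partitions, 6 mm thick, 90 mm long along x, tops 90 mm above the table, at y = -138, -46, 46, 138 mm. The three bays, 86 mm wide, are open at both x ends and above; a cup stands on the plate in each, in any order, up to 14 mm off the bay's middle. Origin: centre of its underside.
- tray: Carrying tray, fixed: square aluminium tray 160 by 160 mm with a rim 16 mm high and a floor 5 mm thick; in its middle a round green pad, 74 mm across, 3 mm high. Origin: centre of its underside on the table. Its x axis points towards the amber bottle's side.
- pad (a point): Centre of the top of the green pad, 8 mm above the table; axes as the tray's.
- cup_blue: Bottom cup: steel, blue collar, 105 mm tall, loose, about 180 g. Body widens from 38 mm at the foot to 54 mm at 60 mm height; above that shoulder a straight round collar, 66 mm outside, 58 inside, up to the rim. A cup drops into another (2 mm play all round) till its shoulder sits on the lower rim, origin 45 mm above the lower's. Origin: centre of its underside, z up the cup.
- cup_yellow: Middle cup: steel, yellow collar, 105 mm tall, loose, about 180 g. Body widens from 38 mm at the foot to 54 mm at 60 mm height; above that shoulder a straight round collar, 66 mm outside, 58 inside, up to the rim. A cup drops into another (2 mm play all round) till its shoulder sits on the lower rim, origin 45 mm above the lower's. Origin: centre of its underside, z up the cup.
- cup_red: Top cup: steel, red collar, 105 mm tall, loose, about 180 g. Body widens from 38 mm at the foot to 54 mm at 60 mm height; above that shoulder a straight round collar, 66 mm outside, 58 inside, up to the rim. A cup drops into another (2 mm play all round) till its shoulder sits on the lower rim, origin 45 mm above the lower's. Origin: centre of its underside, z up the cup.
- amber_bottle: Amber glass bottle, 66 mm across, 180 mm tall with its cap, loose, standing 115 to 145 mm from the pad's centre. Leave it alone. Origin: centre of its underside.
- wash_bottle: White plastic bottle with a red cap, 60 mm across, 175 mm tall, loose, standing 115 to 145 mm from the pad's centre, on the other side from the amber bottle. Leave it alone. Origin: centre of its underside.
- jar: Clear glass jar with a black lid, 66 mm across, 85 mm tall, loose, standing 130 to 145 mm from the stand's long middle line, on its -x side. Leave it alone. Origin: centre of its underside.
- green_bottle: Green glass bottle with a white cap, 56 mm across, 120 mm tall, loose, standing 130 to 145 mm from the stand's long middle line, on its +x side. Leave it alone. Origin: centre of its underside.

How it is judged:
By the outcome, as a careful person would: the job done as asked, in the order asked, and still so for the second after the job is handed in, with the robot touching nothing.
It also fails if it takes over 70 s, if anything falls off the work surface, if the arm or the gripper's body presses on something with over 40 N, if the wrist force passes 120 N, or if a joint passes its speed limit or range.

### The arm

A 6-joint arm with a two-finger parallel gripper is mounted at the origin on the work surface. World frame = base frame: x ahead of the robot, y to its left, z up, the work surface at z = 0. Lengths are in mm, angles in degrees, forces in N, time in s.
With the tool pointing down it reaches from about 275 to 725 mm from the base axis. Payload 15.9 kg.
Tool frame: the origin (TCP) lies on the centre line of the jaws, within the pads' length; the fingertips stand 11 mm ahead of it and the grasp point (between the pads) lies 8 mm behind it (env.tip_reach is the distance from the TCP to the fingertips, in mm); z points along the fingers, y is the line along which they close (so a half turn about z gives the same grasp; the last joint's range is limited). The gripper opens to 85 mm and grips with 20 to 120 N. Pads are 22 mm wide; open, the fingers measure 114 mm over their backs; the gripper's body (76 mm by 85 mm) begins 54 mm behind the grasp point. The pads swing forward as they close: fully open they stand 13 mm farther back than shut.
Start: joints at [67.953, 12.198, -1.971, 75.831, 0, 90], TCP at [187.68, 463.424, 242.306] pointing down, gripper open.
Joint ranges: [-170.91, 170.91], [-42.67, 98.43], [-65.05, 77.54], [-120.47, 116.71], [-90, 82.35], [-180, 180]. Speed limits (degrees/s): [108.29, 108.29, 136.94, 147.25, 180, 180].

### API

Orientations are given as [roll, pitch, yaw] about the fixed x, y, z axes, in that order (R = Rz(yaw) Ry(pitch) Rx(roll)).
In Python, from bench import env, workorder, read_camera, get_obs gives the robot as it stands (env), with the cameras as plain functions, the job (workorder) and the readings as plain functions.
- The arm moves only by the tool drive_effector, called after "Emit:" as name(argument=value, ...) on one line, values as JSON. Schema: {"type":"object","properties":{"segments":{"type":"object","properties":{"deltas":{"type":"array","items":{"type":"array","items":{"type":"number"},"minItems":7,"maxItems":7},"minItems":1,"maxItems":20}},"additionalProperties":false,"required":["deltas"]},"force":{"type":"number"},"only":{"type":"string"},"quiet":{"type":"boolean"},"lines":{"type":"string"}},"required":["segments"],"additionalProperties":false}. segments is an object whose key "deltas" holds a list of rows, 1 to 20 of them, each of 7 numbers: a rotation vector rx, ry, rz in normalised numbers (1 is 90 degrees), then dx, dy, dz in normalised numbers (1 is 1000 mm), then the finger opening in mm; each row is the pose to reach, as a shift and turn from the pose commanded when the call began, along the tool's axes at that moment; what a row does not reach only later rows make up. A row lasts 1/12 s, in which the tool goes at most 41.7 mm and 7.16 degrees, less where a joint would pass 70% of its speed; a pose out of reach is approached as far as the arm can. The fingers move at their own pace and stop on an object; force is the grip in N (left out, the last holds). Time passes only in rows, so rows that do not move let the fingers close. The tool returns the time, the measured TCP pose, the force, the opening and the grip force at its end. only (a regular expression) keeps the lines of the reply that match it, lines (a string "A,B") keeps lines A to B, and quiet returns only ok. No shift or turn number may pass 1 either way. Input that does not fit is refused with a message, and nothing moves.
- get_obs(): the state, without advancing time (a new reading comes with each control period).
- read_camera(name): name is "scene" or "top" or "wrist"; returns a dict with "frame" (400x640x3 uint8, blue, green, red), "fx", "fy", "cx", "cy" (pixels), "origin" and "orientation" of the camera in the world; the wrist camera has in their place "mount" (4x4, takes a point from camera to tool coordinates, whose origin is the TCP and whose axes are the flange's). Camera axes: x right, y up, looking along -z (the intrinsics and any distortion apply to the point x, -y, -z); pixel columns grow to the right and rows downward; lengths in mm; the calibration is good to about 2 mm. A picture is of the moment at which its call begins: read the wrist's pose just before it. There is no depth.
- workorder.close_job(): hands the job in; it is judged then, once.
The state is a dict: "t": time; "joint_positions": joint angles; "dq": joint speeds; "effort": joint torques, N m; "tool_pos": TCP position; "tcp_rot": TCP orientation; "contact_force": force on the tool from outside, world axes, zero at the start; "torque": the same for the moment, N m; "grip_width": finger opening in mm; "grip_force": force on a finger pad.
Only numpy, scipy, OpenCV 4.12 (cv2) and the standard library are available. Lean on these libraries where they do the work, as an engineer would, in place of code of your own. Each camera call takes 0.05 s, during which the arm holds its last target. There are 200 camera calls.

## Working session

There is one attempt and no reset: what is moved stays moved. The work goes in short steps, Python scripts to look and compute and a tool call to move; the robot and the scene stay as the last step left them, time stands still between calls to the robot, and variables do not carry over. Pictures are saved under pics/ and viewed, at most 10 in all, crops included, and the job is handed in when it is done.

```bash
ls; mkdir -p pics
```

Run:
```python
from bench import env, workorder, read_camera, get_obs
import cv2
o=get_obs();print(o)
for n in("scene","top"):
    c=read_camera(n);cv2.imwrite(f"pics/{n}0.png",c["frame"]);print({k:v for k,v in c.items() if k!="frame"})
c=read_camera("wrist");print({k:v for k,v in c.items() if k!="frame"});cv2.imwrite("pics/w0.png",c["frame"])
```

```text
bench.py
pics
{'t': 0.0, 'joint_positions': array([ 6.79547241e+01,  1.22227022e+01, -2.00752997e+00,  7.58303078e+01,
       -4.44036662e-04,  9.00011416e+01]), 'dq': array([-0.10696826,  0.03623418,  0.03905209, -0.08115066,  0.08426743,
        0.029073  ]), 'effort': array([-3.91591559e-03, -6.86162996e+01,  4.87113798e+01,  1.74325914e-02,
       -4.87420186e-05, -6.46399712e-05]), 'tool_pos': array([187.55389565, 463.15181893, 241.83938922]), 'tcp_rot': array([-1.79939460e+02,  4.45242704e-04,  1.57953583e+02]), 'contact_force': array([ 0.65544643, -0.58035539,  1.10324171]), 'torque': array([-0.01872143,  0.04466302,  0.01462742]), 'grip_force': 0.0, 'grip_width': 85.1079072141814}
{'fx': 470.0665415611614, 'fy': 470.0665415611614, 'cx': 320.37067399466815, 'cy': 209.19361054707443, 'origin': array([1142.33139075,  470.30724733,  590.36681172]), 'orientation': array([ 53.94571313,  -0.8114591 , 128.12130799])}
{'fx': 460.27685680283116, 'fy': 460.27685680283116, 'cx': 322.8302766711992, 'cy': 198.88019983404783, 'origin': array([464.01299941, -24.76120288, 936.40544481]), 'orientation': array([  6.31491525,   1.03268518, -91.34118446])}
{'fx': 327.5620922258422, 'fy': 327.5620922258422, 'cx': 318.476794921592, 'cy': 205.43458631548856, 'mount': array([[-6.96456085e-04,  9.47907463e-01,  3.18545061e-01,
         8.25797389e+01],
       [ 9.99999226e-01,  3.31719398e-04,  1.19925342e-03,
        -8.50627737e-01],
       [ 1.03111369e-03,  3.18545650e-01, -9.47906960e-01,
        -1.31670478e+02],
       [ 0.00000000e+00,  0.00000000e+00,  0.00000000e+00,
         1.00000000e+00]])}
```

View pics/scene0.png

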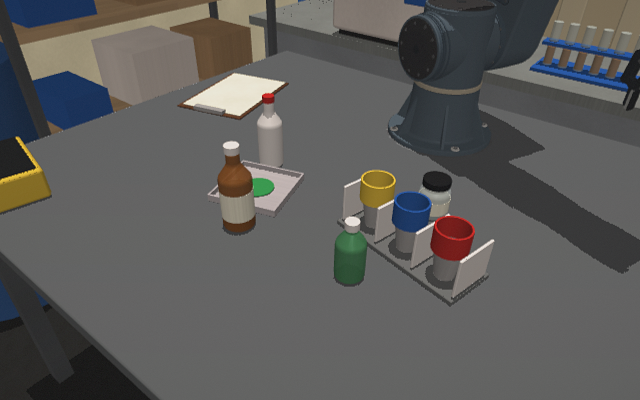

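View pics/top0.png

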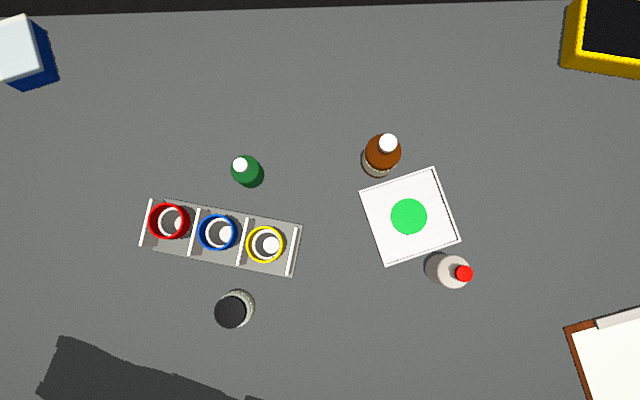

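The scene picture shows the cups yellow (378,190), blue (411,212) and red (452,240), with the green pad at (262,187) partly hidden by the amber bottle. The top picture shows red at (169,221), blue at (217,232), yellow at (265,244) and the pad at (408,216). The bottles stand above and below the tray in the image.

Create h.py:
```python
import numpy as np, cv2
from scipy.spatial.transform import Rotation as R
from scipy.optimize import least_squares
from bench import env, workorder, read_camera, get_obs
HUE={'blue':(100,125),'yellow':(18,34),'red':(-8,8),'green':(50,80)}
def grab(n,save=None):
    o=get_obs(); c=read_camera(n)
    if n=="wrist":
        T=np.eye(4);T[:3,:3]=R.from_euler('xyz',o['tcp_rot'],degrees=True).as_matrix();T[:3,3]=o['tool_pos']
        M=T@c['mount'];c['C'],c['A']=M[:3,3],M[:3,:3]
    else: c['C'],c['A']=c['origin'],R.from_euler('xyz',c['orientation'],degrees=True).as_matrix()
    if save: cv2.imwrite('pics/'+save,c['frame'])
    return c
def rays(c,uv):
    uv=np.atleast_2d(uv).astype(float)
    return np.c_[(uv[:,0]-c['cx'])/c['fx'],-(uv[:,1]-c['cy'])/c['fy'],-np.ones(len(uv))]@c['A'].T
def plane(c,uv,z):
    d=rays(c,uv); return (c['C']+d*((z-c['C'][2])/d[:,2])[:,None])[:,:2]
def pix(c,P):
    p=(np.atleast_2d(P)-c['C'])@c['A']; return np.c_[c['cx']+c['fx']*p[:,0]/-p[:,2],c['cy']+c['fy']*p[:,1]/p[:,2]]
def mask(c,col,sat=120,val=50):
    h,s,v=[a.astype(int) for a in cv2.split(cv2.cvtColor(c['frame'],cv2.COLOR_BGR2HSV))]
    lo,hi=HUE[col]; hh=np.where(h>90,h-180,h) if lo<0 else h
    return ((hh>=lo)&(hh<=hi)&(s>sat)&(v>val)).astype(np.uint8)*255
def blobs(m,amin=100):
    cs=cv2.findContours(m,cv2.RETR_EXTERNAL,cv2.CHAIN_APPROX_NONE)[0]
    return sorted([k[:,0,:] for k in cs if cv2.contourArea(k)>amin],key=lambda k:-cv2.contourArea(k.astype(np.int32)))
def circ(p):
    A=np.c_[2*p,np.ones(len(p))];s=np.linalg.lstsq(A,(p**2).sum(1),rcond=None)[0]
    f=lambda q:np.hypot(*(p-q[:2]).T)-q[2]
    return least_squares(f,[s[0],s[1],np.sqrt(s[2]+s[:2]@s[:2])],loss='soft_l1',f_scale=.5).x
def rim(c,k,z,far=True):
    """circle (x,y,r) of contour k cast on plane z; far: only the side away from the camera's foot"""
    p=plane(c,k,z)
    if far:
        m=circ(p)[:2]; u=m-c['C'][:2]; 
        if np.linalg.norm(u)>25: p=p[(p-m)@u>0]
    return circ(p)
def tri(Cs,Ps):
    """nearest point to lines from Cs through Ps, and the miss"""
    A=0;b=0;L=[]
    for C,P in zip(Cs,Ps):
        d=(P-C)/np.linalg.norm(P-C);Q=np.eye(3)-np.outer(d,d);A=A+Q;b=b+Q@C;L.append((Q,C))
    X=np.linalg.solve(A,b);return X,[np.linalg.norm(Q@(X-C)) for Q,C in L]
```

Run:
```python
from h import *
np.set_printoptions(precision=1,suppress=True)
T=grab('top');S=grab('scene')
for col in('blue','yellow','red'):
    z=115;P=[]
    for c,reg in((T,(130,180,310,290)),(S,(330,150,500,300))):
        k=[k for k in blobs(mask(c,col)) if reg[0]<k[:,0].mean()<reg[2] and reg[1]<k[:,1].mean()<reg[3]][0]
        r=rim(c,k,z);P.append(np.r_[r[:2],z]);print(col,r)
    print(tri([T['C'],S['C']],P))
k=blobs(mask(T,'green'))
for q in k: print('green blob',q.mean(0),rim(T,q,8,False))
h=cv2.cvtColor(T['frame'],cv2.COLOR_BGR2HSV)
# white regions: partitions and tray
w=((h[...,1]<40)&(h[...,2]>170)).astype(np.uint8)*255
for q in blobs(w,60):
    (u,v),sz,a=cv2.minAreaRect(q.astype(np.int32)); b=cv2.boxPoints(((u,v),sz,a)); 
    print('white',u,v,sz,a,plane(T,b,90).round(0).tolist())
# amber, cap
k=blobs(mask(T,'red'));print([ (q.mean(0),plane(T,q.mean(0),175)) for q in k])
```

```text
blue [501.3 183.5  31.6]
blue [504.4 184.1  32.5]
(array([501.7, 183.4, 113.3]), [np.float64(0.5438274439539641), np.float64(0.5438274439540752)])
yellow [477.3  95.9  32. ]
yellow [479.6  97.   32.8]
(array([477.4,  96. , 113.5]), [np.float64(0.17449386940000294), np.float64(0.17449386940009462)])
red [523.9 272.8  32.4]
red [526.5 274.3  32.9]
(array([524.1, 273.5, 113.1]), [np.float64(0.02447453412737529), np.float64(0.02447453412727398)])
green blob [408.4 215.9] [ 528.2 -182.    35.1]
green blob [246.6 170.7] [626.  141.1  30.7]
white 409.48907470703125 215.65597534179688 (82.29441833496094, 81.47311401367188) 70.82099914550781 [[573.0, -76.0], [619.0, -221.0], [474.0, -262.0], [429.0, -121.0]]
white 605.5 353.0 (92.0, 67.0) 90.0 [[352.0, -452.0], [350.0, -570.0], [193.0, -555.0], [195.0, -439.0]]
white 250.80767822265625 241.96153259277344 (93.74351501464844, 53.73582458496094) 11.309932708740234 [[453.0, 217.0], [549.0, 198.0], [511.0, 28.0], [416.0, 49.0]]
white 12.077362060546875 46.478511810302734 (58.66754150390625, 41.217159271240234) 74.47589111328125 [[920.0, 643.0], [9
[... 756 characters left out ...]
242523193359375) 13.392496109008789 [[480.0, 332.0], [569.0, 312.0], [567.0, 305.0], [479.0, 325.0]]
white 241.0027313232422 306.7570495605469 (35.888832092285156, 21.35881805419922) 68.83873748779297 [[389.0, 171.0], [402.0, 134.0], [342.0, 111.0], [329.0, 147.0]]
white 215.11923217773438 231.56419372558594 (20.13258934020996, 29.4278507232666) 9.865806579589844 [[480.0, 211.0], [533.0, 202.0], [525.0, 165.0], [472.0, 175.0]]
white 165.61766052246094 220.0294189453125 (15.279745101928711, 28.861740112304688) 14.03624439239502 [[504.0, 300.0], [556.0, 288.0], [548.0, 260.0], [497.0, 273.0]]
[(array([168.1, 220.9]), array([[518.2, 245.6]])), (array([463.4, 273. ]), array([[ 421.5, -238.7]]))]
```

Add to h.py:
```python
def togo(xyz,yaw):
    o=get_obs();A=R.from_euler('xyz',o['tcp_rot'],degrees=True)
    B=R.from_euler('xyz',[180,0,yaw],degrees=True)
    print('t %.2f rot'%o['t'],(A.inv()*B).as_rotvec(degrees=True).round(2),'shift',(A.inv().apply(np.array(xyz)-o['tool_pos'])).round(1))
```

```bash
python3 -c "
from h import *
togo([484,103,240],77.5)"
```

```text
t 0.25 rot [-2.000e-02  2.000e-02  8.045e+01] shift [-409.9 -222.7    2.2]
```

The rows are not in the units I measure in: shifts go in shares of 1000 mm and turns go in shares of 90 degrees. I convert before sending: -410 mm / 1000 = -0.41, -400 mm / 1000 = -0.4, 80.45 degrees / 90 = 0.8939.

Emit:
drive_effector(segments={"deltas": [[0,0,0.0444,-0.02,-0.011,0,85],[0,0,0.1222,-0.055,-0.03,0,85],[0,0,0.2,-0.09,-0.049,0,85],[0,0,0.2778,-0.125,-0.068,0,85],[0,0,0.3556,-0.16,-0.087,0,85],[0,0,0.4333,-0.195,-0.106,0,85],[0,0,0.5111,-0.23,-0.125,0,85],[0,0,0.5889,-0.265,-0.144,0,85],[0,0,0.6667,-0.3,-0.163,0,85],[0,0,0.7444,-0.335,-0.182,0,85],[0,0,0.8222,-0.375,-0.204,0,85],[0,0,0.8939,-0.4,-0.218,0.001,85],[0,0,0.8939,-0.41,-0.2227,0.0022,85],[0,0,0.8939,-0.41,-0.2227,0.0022,85],[0,0,0.8939,-0.41,-0.2227,0.0022,85],[0,0,0.8939,-0.41,-0.2227,0.0022,85]]})

```text
t: 1.58
tool_pos: [483.5, 103.9, 240.1]
tcp_rot: [-180.0, -0.0, 77.6]
contact_force: [-0.4, 0.2, 0.1]
grip_width: 85.2
grip_force: 0.0
```

Create cups.py:
```python
import sys;from h import *
np.set_printoptions(precision=1,suppress=True)
def look(cols,name,z=115):
    c=grab('wrist',name);print('cam',c['C'])
    for col in cols:
        for k in blobs(mask(c,col),400)[:2]:
            x,y,w,h=cv2.boundingRect(k.astype(np.int32)); r=rim(c,k,z); print(col,(x,y,w,h),r)
if __name__=='__main__': look(sys.argv[2].split(','),sys.argv[1],float(sys.argv[3]))
```

```bash
python3 cups.py w1.png blue,yellow,red 113.5
```

```text
cam [500.4 183.5 371.8]
blue (276, 49, 87, 92) [500.2 182.   32.1]
yellow (275, 163, 78, 83) [476.2  94.8  32.2]
red (292, 0, 64, 19) [0. 0. 0.]
```

View pics/w1.png

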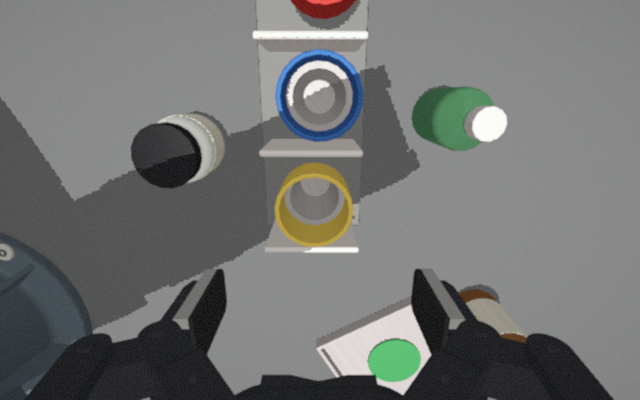

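The wrist picture shows the blue rim at (319,95), the yellow rim at (314,204), red cut off at the top (324,0) and the pad at (394,360). I'll take a second view from the side to get heights.

Converted, 60 mm / 1000 = 0.06, 30 mm / 1000 = 0.03.

Emit:
drive_effector(segments={"deltas": [[0,0,0,0.01,0.03,0,85],[0,0,0,0.02,0.06,0,85],[0,0,0,0.02,0.06,0,85],[0,0,0,0.02,0.06,0,85]]})

```text
t: 1.97
tool_pos: [547.2, 110.9, 239.5]
tcp_rot: [-179.9, 0.0, 77.6]
contact_force: [-1.2, 0.0, -0.0]
grip_width: 85.3
grip_force: 0.0
```

```bash
python3 cups.py w2.png blue,yellow 113.5
```

Run:
```python
from h import *
np.set_printoptions(precision=1,suppress=True)
# heights from the two wrist places + top
T=grab('top');W=grab('wrist')
C1=np.array([500.4,183.5,371.8]);
for col,p1,reg in(('blue',[500.2,182.0],0),('yellow',[476.2,94.8],0)):
    k=blobs(mask(W,col),400)[0];r=rim(W,k,113.5)
    kt=[k for k in blobs(mask(T,col)) if 130<k[:,0].mean()<310 and 180<k[:,1].mean()<290][0];rt=rim(T,kt,113.5)
    print(col,r,rt,tri([C1,W['C']],[np.r_[p1,113.5],np.r_[r[:2],113.5]]),tri([C1,W['C'],T['C']],[np.r_[p1,113.5],np.r_[r[:2],113.5],np.r_[rt[:2],113.5]])[0])
for c in(W,):
    for k in blobs(mask(c,'green'),300): print('green',cv2.boundingRect(k.astype(np.int32)),rim(c,k,8,False))
```

```text
cam [564.2 190.5 371.1]
blue (197, 80, 90, 87) [499.7 182.3  31.9]
yellow (204, 184, 82, 84) [475.9  94.8  32.3]Traceback (most recent call last):
  File "<stdin>", line 8, in <module>
IndexError: list index out of range
```

```bash
python3 -c "
from h import *
togo([500,182,90],77.5)
C1=np.array([500.4,183.5,371.8]);C2=np.array([564.2,190.5,371.1])
for a,b in(((500.2,182,113.5),(499.7,182.3,113.5)),((476.2,94.8,113.5),(475.9,94.8,113.5))): print(tri([C1,C2],[np.array(a),np.array(b)]))"
```

```text
t 2.12 rot [-0.   -0.01  0.08] shift [ 60.2 -60.4 150.4]
(array([500.18328104, 182.18496544, 115.35860173]), [np.float64(0.17511328953178087), np.float64(0.17511328953181166)])
(array([476.31115234,  95.22870144, 114.69952076]), [np.float64(0.015968444575085474), np.float64(0.015968444575125487)])
```

Both rims measure about 115 mm high, which agrees with the text. Next I'll grasp blue.

Converted, 150 mm / 1000 = 0.15, 142 mm / 1000 = 0.142.

Emit:
drive_effector(segments={"deltas": [[0,0,0,0.02,-0.02,0,85],[0,0,0,0.04,-0.04,0.005,85],[0,0,0,0.056,-0.056,0.02,85],[0,0,0,0.0602,-0.0604,0.045,85],[0,0,0,0.0602,-0.0604,0.075,85],[0,0,0,0.0602,-0.0604,0.1,85],[0,0,0,0.0602,-0.0604,0.125,85],[0,0,0,0.0602,-0.0604,0.142,85],[0,0,0,0.0602,-0.0604,0.15,85],[0,0,0,0.0602,-0.0604,0.15,85],[0,0,0,0.0602,-0.0604,0.15,85],[0,0,0,0.0602,-0.0604,0.15,55],[0,0,0,0.0602,-0.0604,0.15,55],[0,0,0,0.0602,-0.0604,0.15,55],[0,0,0,0.0602,-0.0604,0.15,55],[0,0,0,0.0602,-0.0604,0.15,55]]}, force=60)

```text
t: 3.45
tool_pos: [501.8, 182.0, 92.1]
tcp_rot: [179.9, -0.1, 77.5]
contact_force: [-4.8, -0.5, 14.8]
grip_width: 64.5
grip_force: 63.2
```

Converted, -132 mm / 1000 = -0.132, -125 mm / 1000 = -0.125.

Emit:
drive_effector(segments={"deltas": [[0,0,0,0,0,-0.01,55],[0,0,0,0,0,-0.03,55],[0,0,0,0,0,-0.055,55],[0,0,0,0,0,-0.08,55],[0,0,0,0,0,-0.105,55],[0,0,0,0,0,-0.125,55],[0,0,0,0,0,-0.132,55],[0,0,0,0,0,-0.132,55],[0,0,0,0,0,-0.132,55]]})

```text
t: 4.2
tool_pos: [501.0, 181.4, 221.7]
tcp_rot: [180.0, 0.0, 77.5]
contact_force: [0.1, -0.9, -1.7]
grip_width: 64.6
grip_force: 66.7
```

Run:
```python
from h import *
T=grab('top');T['frame']=cv2.imread('pics/top0.png')
W=grab('wrist','w3.png');c=dict(W);M=np.eye(4);M[:3,:3]=R.from_euler('xyz',[180,0,77.55],degrees=True).as_matrix();M[:3,3]=[483.5,103.9,240.1]
M=M@W['mount'];c['C'],c['A']=M[:3,3],M[:3,:3];c['frame']=cv2.imread('pics/w1.png')
P=[];
for q,reg in((T,(400,420)),(c,(370,420))):
    k=[k for k in blobs(mask(q,'green')) if reg[0]<k[:,0].mean()<reg[1]][0]
    r=rim(q,k,8,False);print(r);P.append(np.r_[r[:2],8])
print(tri([T['C'],c['C']],P))
togo([527,-182,222],77.5)
```

```text
[ 528.14460289 -181.98598899   35.10856128]
[ 526.80560195 -181.83615076   35.21168056]
(array([ 527.48377144, -182.00144248,    7.87841754]), [np.float64(0.667644176860899), np.float64(0.6676441768606621)])
t 4.30 rot [-0.09  0.06  0.  ] shift [-348.9  104.5   -1. ]
```

View pics/w3.png

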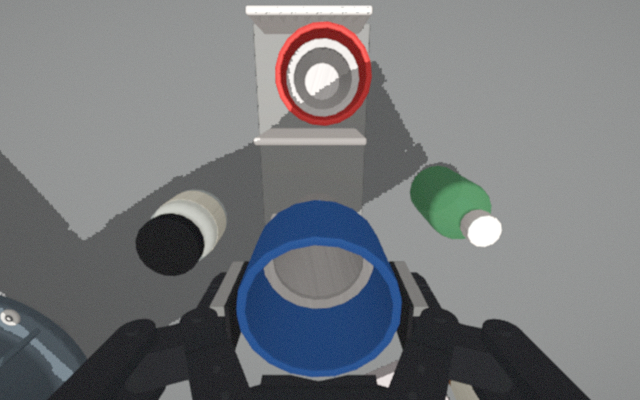

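Blue is held squarely at (320,305), and red's rim is at (323,73). The pad triangulates to (527.5, -182) at z = 7.9.

Converted, -349 mm / 1000 = -0.349, -343 mm / 1000 = -0.343.

Emit:
drive_effector(segments={"deltas": [[0,0,0,-0.012,0.004,0,55],[0,0,0,-0.036,0.011,0,55],[0,0,0,-0.068,0.02,0,55],[0,0,0,-0.102,0.031,0,55],[0,0,0,-0.136,0.041,0,55],[0,0,0,-0.17,0.051,0,55],[0,0,0,-0.204,0.061,0,55],[0,0,0,-0.238,0.071,0,55],[0,0,0,-0.272,0.082,0,55],[0,0,0,-0.304,0.091,0,55],[0,0,0,-0.328,0.098,0,55],[0,0,0,-0.343,0.103,0,55],[0,0,0,-0.349,0.1046,0,55],[0,0,0,-0.349,0.1046,0,55],[0,0,0,-0.349,0.1046,0,55],[0,0,0,-0.349,0.1046,0,55]]})

```text
t: 5.63
tool_pos: [527.4, -181.0, 221.9]
tcp_rot: [-180.0, -0.0, 77.6]
contact_force: [1.6, 0.6, -1.7]
grip_width: 64.5
grip_force: 66.7
```

```bash
python3 -c "
from h import *
togo([527.5,-182,90],77.5);print(get_obs()['grip_width'])
T=grab('top','t1.png')"
```

```text
t 5.63 rot [-0.03 -0.02  0.05] shift [ -1.    0.4 131.9]
64.50513970961342
```

View pics/t1.png

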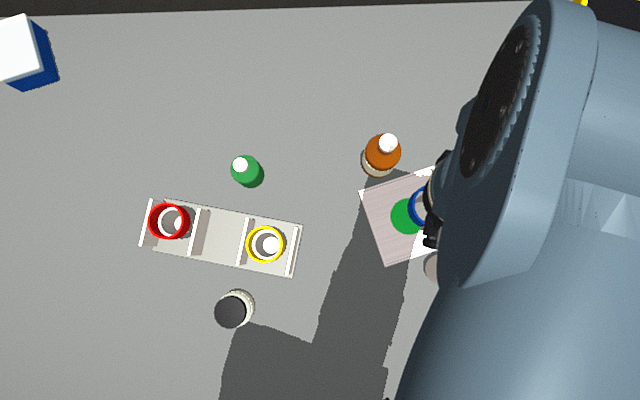

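The top picture shows blue held over the pad near (415,210), with both bottles untouched and clear. Lowering now, slowing near contact.

Converted, 130 mm / 1000 = 0.13, 126 mm / 1000 = 0.126.

Emit:
drive_effector(segments={"deltas": [[0,0,0,0,0,0.01,55],[0,0,0,0,0,0.03,55],[0,0,0,0,0,0.055,55],[0,0,0,0,0,0.08,55],[0,0,0,0,0,0.1,55],[0,0,0,0,0,0.115,55],[0,0,0,0,0,0.123,55],[0,0,0,0,0,0.126,55],[0,0,0,0,0,0.128,55],[0,0,0,0,0,0.129,55],[0,0,0,0,0,0.13,55],[0,0,0,0,0,0.13,55],[0,0,0,0,0,0.13,55]]})

```text
t: 6.77
tool_pos: [528.0, -182.0, 92.6]
tcp_rot: [180.0, 0.0, 77.5]
contact_force: [1.2, 0.2, -2.0]
grip_width: 64.3
grip_force: 66.7
```

Converted, 2 mm / 1000 = 0.002, 1.4 mm / 1000 = 0.0014.

Emit:
drive_effector(segments={"deltas": [[0,0,0,0,0,0.0007,55],[0,0,0,0,0,0.0014,55],[0,0,0,0,0,0.002,55],[0,0,0,0,0,0.002,55]]})

```text
t: 7.1
tool_pos: [527.7, -181.9, 90.2]
tcp_rot: [180.0, 0.0, 77.5]
contact_force: [0.0, 1.1, -0.2]
grip_width: 64.9
grip_force: 66.9
```

Emit:
drive_effector(segments={"deltas": [[0,0,0,0,0,0.0007,55],[0,0,0,0,0,0.0014,55],[0,0,0,0,0,0.0014,55]]})

```text
t: 7.35
tool_pos: [527.8, -182.0, 90.1]
tcp_rot: [179.9, 0.0, 77.5]
contact_force: [-8.0, 2.2, 21.2]
grip_width: 64.5
grip_force: 69.0
```

Converted, -150 mm / 1000 = -0.15, -140 mm / 1000 = -0.14.

Emit:
drive_effector(segments={"deltas": [[0,0,0,0,0,-0.0012,55],[0,0,0,0,0,-0.0012,55],[0,0,0,0,0,-0.0012,85],[0,0,0,0,0,-0.0012,85],[0,0,0,0,0,-0.0012,85],[0,0,0,0,0,-0.0012,85],[0,0,0,0,0,-0.0012,85],[0,0,0,0,0,-0.01,85],[0,0,0,0,0,-0.03,85],[0,0,0,0,0,-0.06,85],[0,0,0,0,0,-0.09,85],[0,0,0,0,0,-0.12,85],[0,0,0,0,0,-0.14,85],[0,0,0,0,0,-0.15,85],[0,0,0,0,0,-0.15,85],[0,0,0,0,0,-0.15,85]]})

```text
t: 8.68
tool_pos: [527.6, -181.9, 238.2]
tcp_rot: [-180.0, -0.0, 77.5]
contact_force: [-0.3, 0.2, -0.9]
grip_width: 84.7
grip_force: 0.0
```

```bash
python3 -c "
from h import *
togo([517.5,-261,240],77.5)"
```

```text
t 8.68 rot [-0.01 -0.    0.  ] shift [-79.5   7.2  -1.8]
```

Converted, -80 mm / 1000 = -0.08, -55 mm / 1000 = -0.055.

Emit:
drive_effector(segments={"deltas": [[0,0,0,-0.02,0,0,85],[0,0,0,-0.055,0,0,85],[0,0,0,-0.08,0,0,85],[0,0,0,-0.08,0,0,85],[0,0,0,-0.08,0,0,85]]})

```text
t: 9.1
tool_pos: [509.4, -260.7, 236.8]
tcp_rot: [-179.8, -0.0, 77.4]
contact_force: [-0.9, 0.8, 0.1]
grip_width: 85.0
grip_force: 0.0
```

```bash
python3 cups.py w4.png blue 113
```

```text
cam [ 526.9 -181.3  368.5]
blue (276, 49, 87, 91) [ 526.  -181.8   31.6]
```

View pics/w4.png

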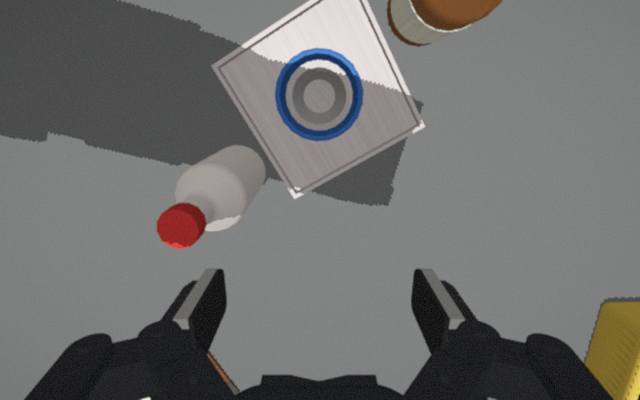

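Blue stands upright in the middle of the tray at (319,95), and the bottles are untouched. Next I'll look at yellow from directly above.

Converted, 259 mm / 1000 = 0.259, -109 mm / 1000 = -0.109.

Emit:
drive_effector(segments={"deltas": [[0,0,0,0.01,-0.004,0,85],[0,0,0,0.035,-0.015,0,85],[0,0,0,0.069,-0.029,0,85],[0,0,0,0.104,-0.044,0,85],[0,0,0,0.138,-0.058,0,85],[0,0,0,0.172,-0.073,0,85],[0,0,0,0.207,-0.087,-0.001,85],[0,0,0,0.236,-0.099,-0.002,85],[0,0,0,0.254,-0.107,-0.003,85],[0,0,0,0.259,-0.109,-0.003,85],[0,0,0,0.259,-0.109,-0.003,85],[0,0,0,0.259,-0.109,-0.003,85]]})

```text
t: 10.15
tool_pos: [459.7, 16.8, 241.5]
tcp_rot: [-180.0, 0.0, 77.6]
contact_force: [0.9, -0.3, 0.1]
grip_width: 84.8
grip_force: 0.0
```

```bash
python3 cups.py w5.png yellow 115; python3 -c "
from h import *
togo([477.5,95.1,90],77.5)"
```

```text
cam [476.7  96.5 373.2]
yellow (276, 50, 87, 91) [476.4  94.6  32.1]
t 10.20 rot [-0.    0.01  0.02] shift [ 80.8   0.2 151.5]
```

Converted, 150 mm / 1000 = 0.15, 80.5 mm / 1000 = 0.0805.

Emit:
drive_effector(segments={"deltas": [[0,0,0,0.015,0,0,85],[0,0,0,0.04,0,0,85],[0,0,0,0.065,0,0.005,85],[0,0,0,0.077,0,0.02,85],[0,0,0,0.0805,0,0.045,85],[0,0,0,0.0805,0,0.075,85],[0,0,0,0.0805,0,0.1,85],[0,0,0,0.0805,0,0.125,85],[0,0,0,0.0805,0,0.142,85],[0,0,0,0.0805,0,0.15,85],[0,0,0,0.0805,0,0.15,85],[0,0,0,0.0805,0,0.15,85],[0,0,0,0.0805,0,0.15,55],[0,0,0,0.0805,0,0.15,55],[0,0,0,0.0805,0,0.15,55],[0,0,0,0.0805,0,0.15,55],[0,0,0,0.0805,0,0.15,55],[0,0,0,0.0805,0,0.15,55]]}, force=60)

```text
t: 11.7
tool_pos: [478.3, 95.3, 93.5]
tcp_rot: [179.9, -0.1, 77.5]
contact_force: [-5.2, 0.3, 14.8]
grip_width: 65.4
grip_force: 62.8
```

Converted, -135 mm / 1000 = -0.135, -125 mm / 1000 = -0.125.

Emit:
drive_effector(segments={"deltas": [[0,0,0,0,0,-0.01,55],[0,0,0,0,0,-0.03,55],[0,0,0,0,0,-0.055,55],[0,0,0,0,0,-0.08,55],[0,0,0,0,0,-0.105,55],[0,0,0,0,0,-0.125,55],[0,0,0,0,0,-0.135,55],[0,0,0,0,0,-0.135,55],[0,0,0,0,0,-0.135,55]]})

```text
t: 12.45
tool_pos: [477.5, 95.1, 226.6]
tcp_rot: [180.0, -0.0, 77.5]
contact_force: [-0.0, -0.1, -2.4]
grip_width: 65.2
grip_force: 67.0
```

Run:
```python
from h import *
togo([527.7,-181.9,225],77.5)
c=grab('wrist','w6.png')
for n in('w3.png','w6.png'):
    c['frame']=cv2.imread('pics/'+n);k=blobs(mask(c,'blue' if n[1]=='3' else 'yellow'),400)[0]
    print(n,cv2.boundingRect(k.astype(np.int32)))
```

```text
t 12.45 rot [ 0.03 -0.01  0.  ] shift [-259.5  108.9    1.6]
w3.png (236, 201, 166, 176)
w6.png (236, 201, 166, 174)
```

Held yellow looks the same in the wrist view as blue did when held, so I'll aim for blue's release position.

Converted, -259.5 mm / 1000 = -0.2595, 108.9 mm / 1000 = 0.1089.

Emit:
drive_effector(segments={"deltas": [[0,0,0,-0.009,0.004,0,55],[0,0,0,-0.03,0.013,0,55],[0,0,0,-0.06,0.025,0,55],[0,0,0,-0.092,0.039,0,55],[0,0,0,-0.124,0.052,0,55],[0,0,0,-0.156,0.065,0,55],[0,0,0,-0.188,0.079,0,55],[0,0,0,-0.217,0.091,0,55],[0,0,0,-0.24,0.101,0,55],[0,0,0,-0.254,0.1065,0,55],[0,0,0,-0.2595,0.1089,0,55],[0,0,0,-0.2595,0.1089,0,55],[0,0,0,-0.2595,0.1089,0,55],[0,0,0,-0.2595,0.1089,0,55]]})

```text
t: 13.67
tool_pos: [527.4, -180.7, 226.6]
tcp_rot: [-180.0, -0.0, 77.6]
contact_force: [0.0, 0.5, -1.1]
grip_width: 65.4
grip_force: 66.9
```

```bash
python3 -c "
from h import *
for i in range(4): togo([527.7,-181.9,225],77.5);grab('top')"
```

```text
t 13.67 rot [-0.02 -0.02  0.06] shift [-1.1  0.5  1.6]
t 13.72 rot [-0.01 -0.01  0.08] shift [-1.2  0.5  1.7]
t 13.77 rot [ 0.   -0.01  0.08] shift [-1.1  0.4  1.8]
t 13.82 rot [ 0.01 -0.    0.08] shift [-1.   0.3  1.9]
```

Converted, 76 mm / 1000 = 0.076, 74 mm / 1000 = 0.074.

Emit:
drive_effector(segments={"deltas": [[0,0,0,0,0,0.008,55],[0,0,0,0,0,0.022,55],[0,0,0,0,0,0.036,55],[0,0,0,0,0,0.05,55],[0,0,0,0,0,0.062,55],[0,0,0,0,0,0.07,55],[0,0,0,0,0,0.074,55],[0,0,0,0,0,0.076,55],[0,0,0,0,0,0.076,55]]})

```text
t: 14.62
tool_pos: [527.6, -181.8, 150.6]
tcp_rot: [-180.0, -0.0, 77.5]
contact_force: [-0.3, 0.1, -2.1]
grip_width: 65.1
grip_force: 67.0
```

Emit:
drive_effector(segments={"deltas": [[0,0,0,0,0,0.002,55],[0,0,0,0,0,0.004,55],[0,0,0,0,0,0.006,55],[0,0,0,0,0,0.007,55],[0,0,0,0,0,0.008,55],[0,0,0,0,0,0.009,55],[0,0,0,0,0,0.01,55],[0,0,0,0,0,0.01,55],[0,0,0,0,0,0.01,55]]})

```text
t: 15.37
tool_pos: [527.6, -181.8, 140.7]
tcp_rot: [-180.0, -0.0, 77.5]
contact_force: [0.2, 0.7, -1.0]
grip_width: 65.1
grip_force: 67.0
```

Emit:
drive_effector(segments={"deltas": [[0,0,0,0,0,0.001,55],[0,0,0,0,0,0.002,55],[0,0,0,0,0,0.003,55],[0,0,0,0,0,0.003,55],[0,0,0,0,0,0.003,55]]})

```text
t: 15.78
tool_pos: [527.5, -181.8, 137.6]
tcp_rot: [-180.0, 0.0, 77.5]
contact_force: [0.1, 0.6, -1.5]
grip_width: 65.3
grip_force: 67.0
```

Emit:
drive_effector(segments={"deltas": [[0,0,0,0,0,0.0007,55],[0,0,0,0,0,0.0014,55],[0,0,0,0,0,0.002,55],[0,0,0,0,0,0.002,55]]})

```text
t: 16.12
tool_pos: [528.4, -182.1, 136.6]
tcp_rot: [179.9, 0.0, 77.5]
contact_force: [-0.1, 0.3, 6.7]
grip_width: 65.4
grip_force: 67.8
```

Converted, -148 mm / 1000 = -0.148, -140 mm / 1000 = -0.14.

Emit:
drive_effector(segments={"deltas": [[0,0,0,0,0,-0.0003,55],[0,0,0,0,0,-0.0003,85],[0,0,0,0,0,-0.0003,85],[0,0,0,0,0,-0.0003,85],[0,0,0,0,0,-0.0003,85],[0,0,0,0,0,-0.0003,85],[0,0,0,0,0,-0.01,85],[0,0,0,0,0,-0.03,85],[0,0,0,0,0,-0.06,85],[0,0,0,0,0,-0.09,85],[0,0,0,0,0,-0.12,85],[0,0,0,0,0,-0.14,85],[0,0,0,-0.02,0,-0.148,85],[0,0,0,-0.05,0,-0.148,85],[0,0,0,-0.075,0,-0.148,85],[0,0,0,-0.08,0,-0.148,85],[0,0,0,-0.08,0,-0.148,85],[0,0,0,-0.08,0,-0.148,85]]})

```text
t: 17.62
tool_pos: [510.2, -259.7, 284.0]
tcp_rot: [180.0, -0.0, 77.5]
contact_force: [-1.0, 0.1, 0.5]
grip_width: 85.5
grip_force: 0.0
```

```bash
python3 cups.py w7.png yellow,blue 158
```

Run:
```python
from h import *
S=grab('scene')
for col in('yellow','blue'):
    for k in blobs(mask(S,col)): print(col,cv2.boundingRect(k.astype(np.int32)))
f=S['frame'][60:260,160:480];cv2.imwrite('pics/s2.png',cv2.resize(f,None,fx=2,fy=2))
togo([506.5,194,242],77.5)
```

```text
cam [ 527.3 -180.1  415.7]
yellow (276, 52, 87, 90) [ 527.  -182.7   31.8]
yellow (560, 282, 80, 99) [-467977.5  192826.9  507021.3]
yellow (0, 137, 51, 76)
yellow (237, 119, 33, 33)
blue (33, 71, 80, 59)
blue (0, 42, 39, 101)
blue (4, 0, 93, 28)
blue (543, 58, 97, 35)
blue (240, 146, 31, 25)
blue (547, 38, 93, 25)
blue (0, 280, 19, 41)
t 17.72 rot [ 0.01 -0.01  0.05] shift [ 441.5 -101.6   42. ]
```

View pics/s2.png

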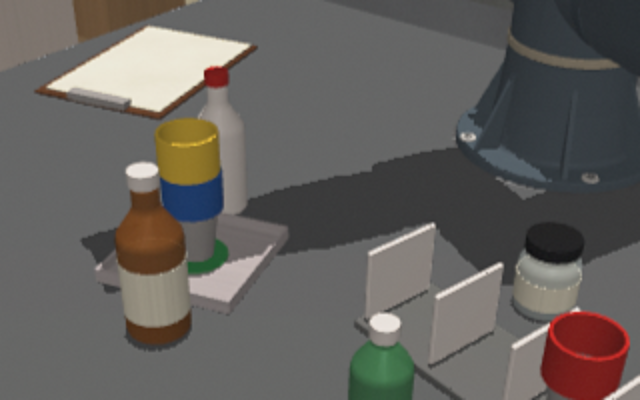

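Yellow's collar (188,150) sits flush on blue's (192,195), upright on the pad. Red is next.

Converted, 440 mm / 1000 = 0.44, -102 mm / 1000 = -0.102.

Emit:
drive_effector(segments={"deltas": [[0,0,0,0.012,-0.003,0,85],[0,0,0,0.038,-0.009,0,85],[0,0,0,0.076,-0.017,0,85],[0,0,0,0.114,-0.026,0,85],[0,0,0,0.152,-0.035,0.002,85],[0,0,0,0.19,-0.044,0.006,85],[0,0,0,0.228,-0.053,0.012,85],[0,0,0,0.266,-0.062,0.02,85],[0,0,0,0.304,-0.07,0.028,85],[0,0,0,0.342,-0.079,0.035,85],[0,0,0,0.378,-0.088,0.04,85],[0,0,0,0.41,-0.095,0.042,85],[0,0,0,0.432,-0.1,0.042,85],[0,0,0,0.44,-0.102,0.042,85],[0,0,0,0.44,-0.102,0.042,85],[0,0,0,0.44,-0.102,0.042,85],[0,0,0,0.44,-0.102,0.042,85]]})

```text
t: 19.13
tool_pos: [505.7, 191.0, 241.9]
tcp_rot: [180.0, 0.0, 77.5]
contact_force: [0.2, -0.5, -0.5]
grip_width: 84.7
grip_force: 0.0
```

```bash
python3 cups.py w8.png red 115; python3 -c "
from h import *
togo([524.0,272.3,91],77.5)"
```

```text
cam [522.8 270.6 373.6]
red (275, 44, 88, 93) [523.  272.4  32.1]
t 19.18 rot [ 0.01  0.   -0.05] shift [ 83.5  -0.  150.9]
```

Converted, 149 mm / 1000 = 0.149, 142 mm / 1000 = 0.142.

Emit:
drive_effector(segments={"deltas": [[0,0,0,0.015,0,0,85],[0,0,0,0.04,0,0,85],[0,0,0,0.067,0,0.005,85],[0,0,0,0.08,0,0.02,85],[0,0,0,0.0836,0,0.045,85],[0,0,0,0.0836,0,0.075,85],[0,0,0,0.0836,0,0.1,85],[0,0,0,0.0836,0,0.125,85],[0,0,0,0.0836,0,0.142,85],[0,0,0,0.0836,0,0.149,85],[0,0,0,0.0836,0,0.149,85],[0,0,0,0.0836,0,0.149,85],[0,0,0,0.0836,0,0.149,55],[0,0,0,0.0836,0,0.149,55],[0,0,0,0.0836,0,0.149,55],[0,0,0,0.0836,0,0.149,55],[0,0,0,0.0836,0,0.149,55],[0,0,0,0.0836,0,0.149,55]]}, force=60)

```text
t: 20.68
tool_pos: [524.9, 273.9, 94.8]
tcp_rot: [179.9, -0.1, 77.5]
contact_force: [-3.1, -0.7, 12.2]
grip_width: 65.4
grip_force: 64.1
```

Emit:
drive_effector(segments={"deltas": [[0,0,0,0,0,-0.01,55],[0,0,0,0,0,-0.03,55],[0,0,0,0,0,-0.06,55],[0,0,0,0,0,-0.095,55],[0,0,0,0,0,-0.13,55],[0,0,0,0,0,-0.16,55],[0,0,0,0,0,-0.175,55],[0,0,0,0,0,-0.18,55],[0,0,0,0,0,-0.18,55],[0,0,0,0,0,-0.18,55]]})

```text
t: 21.52
tool_pos: [523.8, 273.2, 272.0]
tcp_rot: [-180.0, 0.0, 77.5]
contact_force: [0.9, -0.2, -1.8]
grip_width: 65.8
grip_force: 67.0
```

Run:
```python
from h import *
togo([527.7,-181.9,272],77.5)
c=grab('wrist','w9.png');k=blobs(mask(c,'red'),400)[0];print(cv2.boundingRect(k.astype(np.int32)))
```

```text
t 21.52 rot [-0.03  0.03  0.  ] shift [-4.435e+02  1.023e+02  2.000e-01]
(237, 202, 164, 173)
```

Converted, -443.5 mm / 1000 = -0.4435, -440 mm / 1000 = -0.44.

Emit:
drive_effector(segments={"deltas": [[0,0,0,-0.01,0.002,0,55],[0,0,0,-0.034,0.008,0,55],[0,0,0,-0.068,0.016,0,55],[0,0,0,-0.102,0.024,0,55],[0,0,0,-0.136,0.031,0,55],[0,0,0,-0.17,0.039,0,55],[0,0,0,-0.204,0.047,0,55],[0,0,0,-0.238,0.055,0,55],[0,0,0,-0.272,0.063,0,55],[0,0,0,-0.306,0.071,0,55],[0,0,0,-0.34,0.078,0,55],[0,0,0,-0.374,0.086,0,55],[0,0,0,-0.404,0.093,0,55],[0,0,0,-0.428,0.099,0,55],[0,0,0,-0.44,0.1015,0,55],[0,0,0,-0.4435,0.1023,0,55],[0,0,0,-0.4435,0.1023,0,55],[0,0,0,-0.4435,0.1023,0,55],[0,0,0,-0.4435,0.1023,0,55]]})

```text
t: 23.15
tool_pos: [527.8, -180.8, 272.6]
tcp_rot: [-180.0, -0.0, 77.6]
contact_force: [0.3, 1.1, -2.3]
grip_width: 65.0
grip_force: 67.0
```

Emit:
drive_effector(segments={"deltas": [[0,0,0,0,0,0.008,55],[0,0,0,0,0,0.022,55],[0,0,0,0,0,0.036,55],[0,0,0,0,0,0.05,55],[0,0,0,0,0,0.062,55],[0,0,0,0,0,0.07,55],[0,0,0,0,0,0.074,55],[0,0,0,0,0,0.076,55],[0,0,0,0,0,0.076,55],[0,0,0,0,0,0.076,55]]})

```text
t: 23.98
tool_pos: [528.2, -181.8, 197.2]
tcp_rot: [180.0, 0.0, 77.5]
contact_force: [0.2, 0.0, -2.3]
grip_width: 65.5
grip_force: 67.0
```

Converted, 12 mm / 1000 = 0.012, 11 mm / 1000 = 0.011.

Emit:
drive_effector(segments={"deltas": [[0,0,0,0,0,0.002,55],[0,0,0,0,0,0.004,55],[0,0,0,0,0,0.006,55],[0,0,0,0,0,0.008,55],[0,0,0,0,0,0.01,55],[0,0,0,0,0,0.011,55],[0,0,0,0,0,0.012,55],[0,0,0,0,0,0.012,55],[0,0,0,0,0,0.012,55]]})

```text
t: 24.73
tool_pos: [527.9, -181.8, 184.7]
tcp_rot: [-180.0, -0.0, 77.5]
contact_force: [-0.3, 0.7, -2.2]
grip_width: 65.5
grip_force: 67.0
```

Emit:
drive_effector(segments={"deltas": [[0,0,0,0,0,0.0007,55],[0,0,0,0,0,0.0014,55],[0,0,0,0,0,0.002,55],[0,0,0,0,0,0.002,55],[0,0,0,0,0,0.002,55]]})

```text
t: 25.15
tool_pos: [528.1, -181.9, 183.0]
tcp_rot: [180.0, 0.0, 77.5]
contact_force: [0.0, 0.7, 2.8]
grip_width: 64.7
grip_force: 67.3
```

Contact came at 183.0 as expected. I'll press slightly to confirm, then release.

Emit:
drive_effector(segments={"deltas": [[0,0,0,0,0,0.0004,55],[0,0,0,0,0,0.0004,55],[0,0,0,0,0,0.0004,55]]})

```text
t: 25.4
tool_pos: [528.3, -182.0, 182.9]
tcp_rot: [179.9, 0.0, 77.5]
contact_force: [0.2, -0.1, 5.7]
grip_width: 65.2
grip_force: 67.8
```

Emit:
drive_effector(segments={"deltas": [[0,0,0,0,0,-0.0004,55],[0,0,0,0,0,-0.0004,85],[0,0,0,0,0,-0.0004,85],[0,0,0,0,0,-0.0004,85],[0,0,0,0,0,-0.0004,85],[0,0,0,0,0,-0.0004,85],[0,0,0,0,0,-0.01,85],[0,0,0,0,0,-0.03,85],[0,0,0,0,0,-0.06,85],[0,0,0,0,0,-0.09,85],[0,0,0,0,0,-0.11,85],[0,0,0,0,0,-0.117,85],[0,0,0,-0.02,0,-0.117,85],[0,0,0,-0.055,0,-0.117,85],[0,0,0,-0.077,0,-0.117,85],[0,0,0,-0.08,0,-0.117,85],[0,0,0,-0.08,0,-0.117,85],[0,0,0,-0.08,0,-0.117,85]]})

```text
t: 26.9
tool_pos: [510.5, -259.6, 299.1]
tcp_rot: [-180.0, -0.0, 77.5]
contact_force: [0.2, 0.0, 0.3]
grip_width: 84.6
grip_force: 0.0
```

```bash
python3 cups.py w10.png red 203
```

Run:
```python
from h import *
S=grab('scene')
for col in('red','yellow','blue'):
    print(col,[cv2.boundingRect(k.astype(np.int32)) for k in blobs(mask(S,col)) if 200<k[:,0].mean()<300])
a=cv2.resize(S['frame'][60:260,160:480],None,fx=1.8,fy=1.8)
cv2.imwrite('pics/s3.png',a)
```

```text
cam [ 527.7 -180.1  430.8]
red (270, 47, 98, 103) [ 526.6 -183.3   31.9]
red (192, 182, 36, 35) [ 432.1 -234.1   11.6]
red [(236, 93, 38, 39)]
yellow [(238, 127, 32, 25)]
blue [(240, 146, 31, 25)]
```

View pics/s3.png

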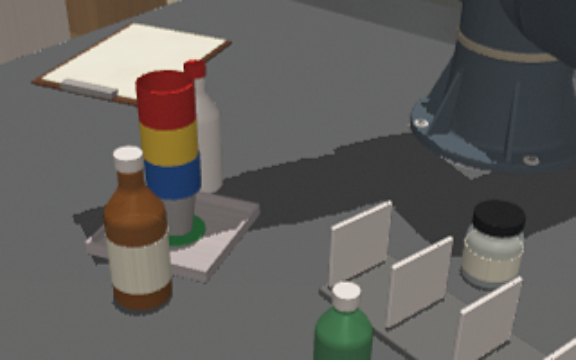

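View pics/w10.png

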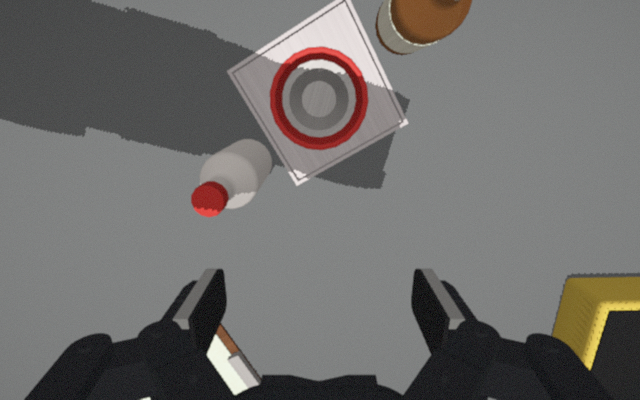

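The scene crop shows red (167,100), yellow (170,142) and blue (173,177) with no gaps, upright on the pad. The wrist view shows red concentric at (319,98). The bottles and jar stand where they were, and the arm is clear.

```bash
python3 -c "
from bench import env, workorder, read_camera, get_obs
print(workorder.close_job())"
```

```text
the job is handed in; nothing more can be done
None
```

I stacked the three cups upright in the tray (blue on the green pad, yellow seated in blue, red seated in yellow), left the three bottles and the jar standing where they were, and handed the job in at about 27 s; it returned no verdict.

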